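# Rack the microscope objectives in order of length

### The job

Put the four loose microscope objectives back into the low rack, one in each seat, thread down and lens up, in order of length: the longest, the oil-immersion one with the blue band, in the seat beside the brown-labelled oil bottle, then each next shorter one in turn, so that the shortest ends up beside the flat pale ring. Keep them upright, set each down fully home in its well without dropping it, and leave the oil bottle and the ring where they are.

Things in the scene. Friction and masses are not known exactly. Their poses are not given: they have to be found in the camera images.
- objective_red: microscope objective with red band (shortest): round, steel, 38 mm tall, standing on its thread, lens up. Origin at the centre of its underside, z up its axis. Thread 25 mm in diameter, 7 mm long; then a straight barrel 32 mm in diameter up to 34 mm; then a tapering nose. 0.08 to 0.17 kg.
- objective_yellow: microscope objective with yellow band (second shortest): round, steel, 48 mm tall, standing on its thread, lens up. Origin at the centre of its underside, z up its axis. Thread 25 mm in diameter, 7 mm long; then a straight barrel 32 mm in diameter up to 38 mm; then a tapering nose. 0.08 to 0.17 kg.
- objective_green: microscope objective with green band (second longest): round, steel, 58 mm tall, standing on its thread, lens up. Origin at the centre of its underside, z up its axis. Thread 25 mm in diameter, 7 mm long; then a straight barrel 32 mm in diameter up to 42 mm; then a tapering nose. 0.08 to 0.17 kg.
- objective_blue: microscope objective with blue band (longest, for oil; black ring on its nose): round, steel, 68 mm tall, standing on its thread, lens up. Origin at the centre of its underside, z up its axis. Thread 25 mm in diameter, 7 mm long; then a straight barrel 32 mm in diameter up to 46 mm; then a tapering nose. 0.08 to 0.17 kg.
- seat_1: grey plastic seat of the rack, an end seat: block 46 x 45 x 9 mm on an aluminium rail 58 x 300 x 4 mm, fixed. Origin: centre of its underside, 4 mm above the bench; z up, y along the row (46 mm pitch). Its round well, open at the top, takes an objective's thread: 31 mm in diameter, 39 mm at the chamfered mouth, 6 mm deep; floor 3 mm above the origin.
- seat_2: grey plastic seat of the rack, an inner seat, between seat_1 and seat_3: block 46 x 45 x 9 mm on an aluminium rail 58 x 300 x 4 mm, fixed. Origin: centre of its underside, 4 mm above the bench; z up, y along the row (46 mm pitch). Its round well, open at the top, takes an objective's thread: 31 mm in diameter, 39 mm at the chamfered mouth, 6 mm deep; floor 3 mm above the origin.
- seat_3: grey plastic seat of the rack, an inner seat, between seat_2 and seat_4: block 46 x 45 x 9 mm on an aluminium rail 58 x 300 x 4 mm, fixed. Origin: centre of its underside, 4 mm above the bench; z up, y along the row (46 mm pitch). Its round well, open at the top, takes an objective's thread: 31 mm in diameter, 39 mm at the chamfered mouth, 6 mm deep; floor 3 mm above the origin.
- seat_4: grey plastic seat of the rack, the other end seat: block 46 x 45 x 9 mm on an aluminium rail 58 x 300 x 4 mm, fixed. Origin: centre of its underside, 4 mm above the bench; z up, y along the row (46 mm pitch). Its round well, open at the top, takes an objective's thread: 31 mm in diameter, 39 mm at the chamfered mouth, 6 mm deep; floor 3 mm above the origin.
- oil_bottle: bottle of immersion oil, translucent with a brown label and a black cap, 42 mm in diameter, 88 mm tall, loose; stands on the rail at one end of the row, 51 mm beyond the centre of the end seat. Origin at the centre of its underside. Round the work, fixed: a manipulator stand up to 0.20 m tall at x 0.45 to 0.61, y -0.22 to -0.12; the microscope beyond x = 0.65.
- insert_ring: spare stage insert: a flat pale ring 52 mm in diameter, 8 mm high, loose; lies on the rail at the other end of the row, 51 mm beyond the centre of that end seat. Origin at the centre of its underside.
Not all that is in view belongs to the job. What is shaped like the objective_green but orange is not meant.

How it is judged:
At the end, for the whole second after the job is handed in: All four objectives stand at rest in the rack in order of length, the longest in the end seat beside the oil bottle: each within 8 mm of its seat's centre, its underside on the well's floor (within 2.5 mm) and upright within 0.1 rad; the oil bottle and the pale ring have moved less than 15 mm (((horizontal distance between oil_bottle and seat_1 below 0.09 m and horizontal distance between objective_blue and seat_1 below 0.008 m and z of objective_blue in the frame of seat_1 between 0 and 0.0055 m and horizontal distance between objective_green and seat_2 below 0.008 m and z of objective_green in the frame of seat_2 between 0 and 0.0055 m and horizontal distance between objective_yellow and seat_3 below 0.008 m and z of objective_yellow in the frame of seat_3 between 0 and 0.0055 m and horizontal distance between objective_red and seat_4 below 0.008 m and z of objective_red in the frame of seat_4 between 0 and 0.0055 m) or (horizontal distance between oil_bottle and seat_4 below 0.09 m and horizontal distance between objective_red and seat_1 below 0.008 m and z of objective_red in the frame of seat_1 between 0 and 0.0055 m and horizontal distance between objective_yellow and seat_2 below 0.008 m and z of objective_yellow in the frame of seat_2 between 0 and 0.0055 m and horizontal distance between objective_green and seat_3 below 0.008 m and z of objective_green in the frame of seat_3 between 0 and 0.0055 m and horizontal distance between objective_blue and seat_4 below 0.008 m and z of objective_blue in the frame of seat_4 between 0 and 0.0055 m)) and angle between each of objective_red, objective_yellow, objective_green, objective_blue's own z axis and vertical below 0.1 rad and linear speed of each of objective_red, objective_yellow, objective_green, objective_blue below 0.02 m/s and distance of each of oil_bottle, insert_ring from where it was at the start of the episode below 0.015 m); the robot touches nothing.
It fails at once if an objective is tipped over (angle between any of objective_red, objective_yellow, objective_green, objective_blue's own z axis and vertical above 0.7 rad).
It fails at once if an objective is dropped (falls freely by more than about 2 cm) ((linear speed of objective_red above 0.6 m/s and contact force between the fingers and objective_red below 0.05 N) or (linear speed of objective_yellow above 0.6 m/s and contact force between the fingers and objective_yellow below 0.05 N) or (linear speed of objective_green above 0.6 m/s and contact force between the fingers and objective_green below 0.05 N) or (linear speed of objective_blue above 0.6 m/s and contact force between the fingers and objective_blue below 0.05 N)).
It fails at once if the oil bottle or the pale ring is knocked away or over (distance of any of oil_bottle, insert_ring from where it was at the start of the episode above 0.03 m or angle between any of oil_bottle, insert_ring's own z axis and vertical above 0.4 rad).
It also fails if it takes over 104 s, if anything falls off the work surface, if the arm or the gripper's body presses on something with over 40 N, if the wrist force passes 120 N, or if a joint passes its speed limit or range.

### The arm

A 7-joint arm with a two-finger parallel gripper is mounted at the origin on a cart in front of the work surface, level with it; the furniture and walls round the work are solid. World frame = base frame: x ahead of the robot, y to its left, z up, the work surface at z = 0. Lengths are in m, angles in rad, forces in N, time in s.
With the tool pointing down it reaches from about 0.35 to 0.9 m from the base axis. Payload 8.1 kg.
Tool frame: the origin (TCP) lies midway between the tips of the shut fingers; the grasp point (between the pads) lies 19 mm behind it (robot.tcp_to_grasp is the y of the grasp point in the tool frame, in m); y points along the fingers, z is the direction in which the jaws open and shut, and the axes are right-handed (so a half turn about y gives the same grasp; the last joint's range is limited). The gripper opens to 85 mm and grips with 20 to 120 N. Pads are 22 mm wide; open, the fingers measure 114 mm over their backs; the gripper's body (76 mm by 85 mm) begins 54 mm behind the grasp point. The pads swing forward as they close: fully open they stand 13 mm farther back than shut.
Start: joints at [1.212, 0.434, 0.025, 1.573, -0.012, 1.134, -0.075], TCP at [0.158, -0.605, 0.231] pointing down, gripper open.
Joint ranges: [-2.62, 2.62], [-0.44, 2.09], [-1.27, 1.32], [0.08, 2.57], [-1.32, 4.46], [0.12, 2], [-2.74, 2.74]. Speed limits (rad/s): [2.22, 2.22, 3.01, 3.01, 3.14, 3.14, 3.14].

### API

Orientations are given as a unit quaternion [x, y, z, w].
In Python, from cell import robot, imaging gives the robot as it stands.
- The arm moves only by the tool drive_tool, never from a script. Its argument "increments" is a list of rows, each a list of 7 numbers: the opening, from -1 (shut) to 1 (fully open), then the shift along the tool's x, y, z scaled (see below), then the turn, a rotation vector about the tool's x, y, z scaled (see below). A call has exactly 5 rows; each row shifts and turns the commanded pose from where the row before left it, along the tool's axes as they then stand; what a row does not reach is not made up. The controller multiplies each number of a shift by 0.03 m and each number of a turn by 0.12 rad. A row lasts 1/12 s, in which the tool goes at most 41.7 mm and 7.16 degrees, less where a joint would pass 70% of its speed; a pose out of reach is approached as far as the arm can. A call with a number of a shift or a turn outside -1 to 1 is refused whole. A call with a gripper value outside its range is refused whole. The fingers move at their own pace and stop on an object; "force" is the grip in N (left out, the last holds). Time passes only in rows, so rows that do not move let the fingers close, or fill a call up. It gives the time, the measured TCP pose, the force and the opening at its end, in the units of the state.
- robot.get_state(): the state, without advancing time (a new reading comes with each control period).
- imaging.grab_frame(name): name is "scene" or "top" or "wrist"; returns the picture (420x560x3 uint8, red, green, blue); there is no depth.
- imaging.get_calibration(name): a dict with "camera_matrix" (3x3 intrinsics, pixels), "cam_to_world" (4x4, takes a point from camera to world coordinates). Camera axes: x right, y down, z forward; pixel columns grow to the right and rows downward; lengths in m; the calibration is good to about 2 mm. A picture is of the moment at which its call begins: read the wrist's pose just before it. get_calibration takes no time and is no camera call; for the wrist camera it gives the pose at the moment of the call.
- robot.close_job(): hands the job in, once; it reports no verdict.
The state is a dict: "time_s": time; "qpos": joint angles; "qd": joint speeds; "effort": joint torques, N m; "tool_pos": TCP position; "tcp_rot": TCP orientation; "ft_force": force on the tool from outside, world axes, zero at the start; "moment": the same for the moment, N m; "opening": opening from 0.0 (shut) to 1.0 (fully open).
Only numpy, scipy, OpenCV 4.12 (cv2) and the standard library are available. Lean on these libraries where they do the work, as an engineer would, in place of code of your own. Each camera call takes 0.05 s, during which the arm holds its last target.

## Working session

There is one attempt and no reset: what is moved stays moved. The work goes in short steps, Python scripts to look and compute and a tool call to move; the robot and the scene stay as the last step left them, time stands still between calls to the robot, and variables do not carry over. Pictures are saved under pics/ and viewed, and the job is handed in when it is done.

Besides the shell and the picture viewer there is one more tool, called after ">>>" as name([rows], argument=value, ...), one row to a line, values as JSON. drive_tool: Moves the arm, as the interface text tells. Shifts and turns lie within -1 to 1; 1 stands for 0.03 m of shift or 0.12 rad of turn. Its arguments: {"type":"object","properties":{"increments":{"type":"array","items":{"type":"array","items":{"type":"number"}}},"force":{"type":"number"}},"required":["increments"]}

```bash
ls; mkdir -p pics
python3 - <<'E'
from cell import robot, imaging
import cv2
s=robot.get_state();print(s, robot.tcp_to_grasp)
for n in("scene","top"):
    cv2.imwrite(f"pics/{n}0.png",imaging.grab_frame(n)[:,:,::-1]);c=imaging.get_calibration(n);print(c)
E
```

```text
pics
{'time_s': 0.0, 'qpos': array([ 1.21241556,  0.43517965,  0.02498224,  1.57409542, -0.01160697,
        1.1340201 , -0.07506089]), 'qd': array([-0.00120485,  0.00071442, -0.00054469,  0.00018673,  0.00021179,
       -0.00097519, -0.00214037]), 'effort': array([-1.64313384e-03, -6.70476365e+01,  1.02423515e+00, -3.16207051e+01,
        1.55096728e-02,  1.25508016e-02,  3.39074074e-05]), 'tool_pos': array([ 0.15793797, -0.60418731,  0.23055365]), 'tcp_rot': array([-0.09028942,  0.70187139, -0.70079589,  0.09005272]), 'ft_force': array([-0.46698135, -0.56374001, -1.0160181 ]), 'moment': array([0.01677846, 0.06048102, 0.00514289]), 'opening': 1.0005750164790688} -0.0187
{'camera_matrix': array([[395.2469319 ,   0.        , 276.20940307],
       [  0.        , 395.2469319 , 210.21562165],
       [  0.        ,   0.        ,   1.        ]]), 'cam_to_world': array([[-0.69425362, -0.56567727,  0.44499567,  0.04550783],
       [-0.71966478,  0.55395518, -0.41858842,  0.37365693],
       [-0.0097217 , -0.61085423, -0.79168339,  0.7205504 ],
       [ 0.        ,  0.        ,  0.        ,  1.        ]])}
{'camera_matrix': array([[482.97469485,   0.        , 277.87281443],
       [  0.        , 482.97469485, 206.15239396],
       [  0.        ,   0.        ,   1.        ]]), 'cam_to_world': array([[ 0.02473985, -0.9960294 ,  0.08551826,  0.3569207 ],
       [-0.99966178, -0.02396243,  0.01010545,  0.00285459],
       [-0.0080161 , -0.08573935, -0.99628535,  1.11345782],
       [ 0.        ,  0.        ,  0.        ,  1.        ]])}
```

View pics/scene0.png

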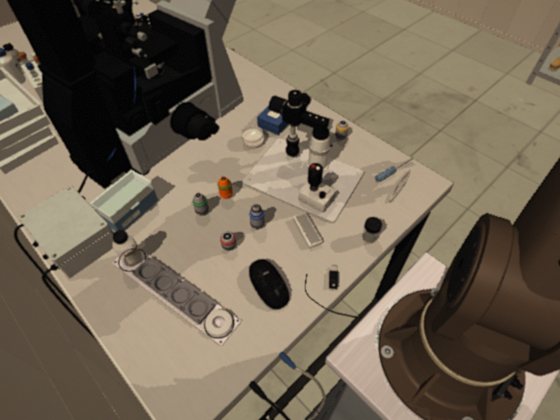

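View pics/top0.png

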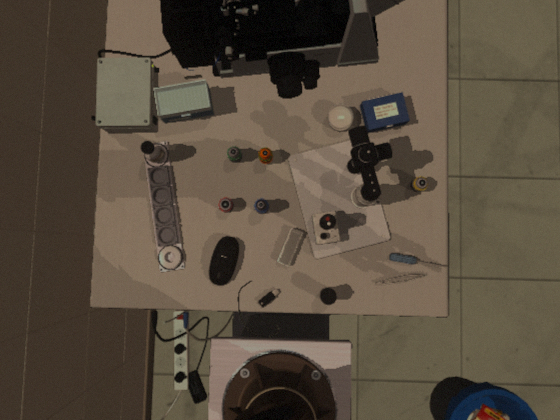

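The scene has red at top (226,205), blue (261,206), green (234,153), the orange decoy (265,155) and yellow (421,184). The rack's bottle end is at (152,150) and its ring end at (171,257). Next I'll enlarge these areas.

Run:
```python
import cv2
a=cv2.imread("pics/top0.png")
cv2.imwrite("pics/c1.png",cv2.resize(a[130:280,130:290],None,fx=5,fy=4*1.25*0.8 if 0 else 5,interpolation=cv2.INTER_CUBIC)[:600] if 0 else cv2.resize(a[135:275,135:285],None,fx=4,fy=4,interpolation=cv2.INTER_CUBIC))
cv2.imwrite("pics/c2.png",cv2.resize(a[120:240,320:450],None,fx=4,fy=4,interpolation=cv2.INTER_CUBIC))
b=cv2.imread("pics/scene0.png")
cv2.imwrite("pics/c3.png",cv2.resize(b[170:345,105:280],None,fx=3.4,fy=3.4,interpolation=cv2.INTER_CUBIC))
cv2.imwrite("pics/c4.png",cv2.resize(b[85:235,240:390],None,fx=4,fy=4,interpolation=cv2.INTER_CUBIC))
```

```text
(no output)
```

View pics/c1.png

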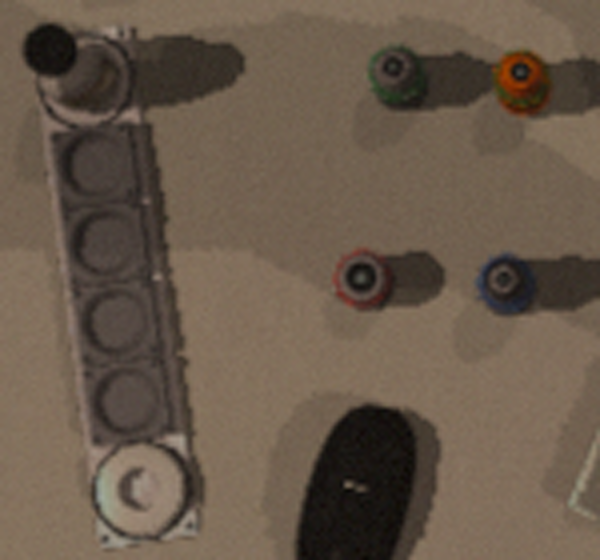

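View pics/c2.png

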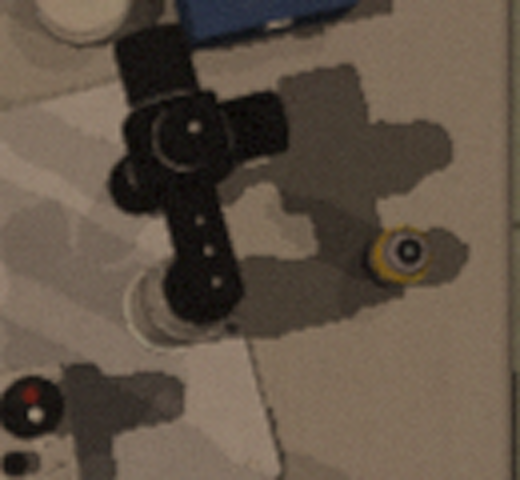

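View pics/c3.png

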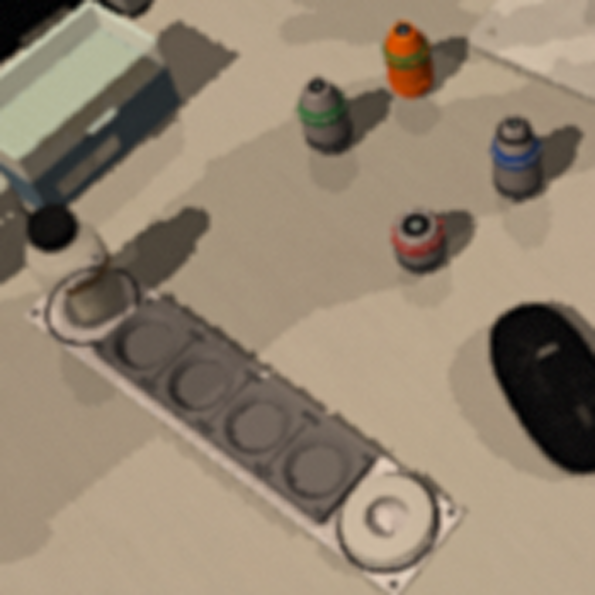

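View pics/c4.png

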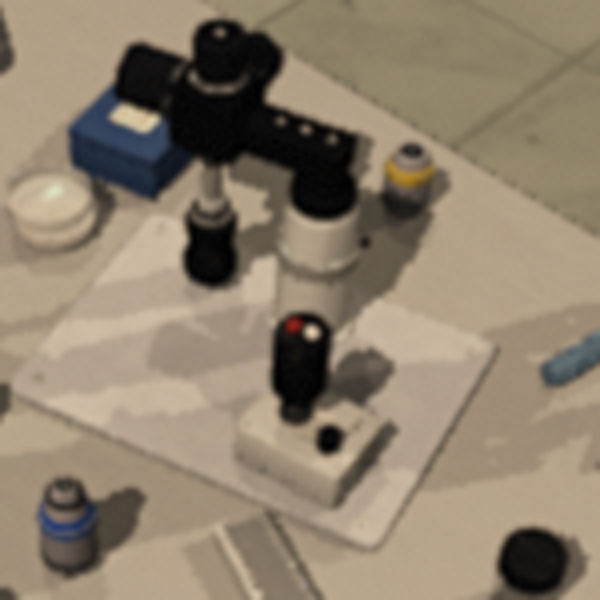

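```bash
cat > h.py <<'E'
from cell import robot, imaging
import numpy as np, cv2
from scipy.spatial.transform import Rotation as R
def proj_z(name,px,z,c=None):
    c=c or imaging.get_calibration(name);K=c["camera_matrix"];T=c["cam_to_world"]
    d=T[:3,:3]@np.linalg.solve(K,[px[0],px[1],1]);o=T[:3,3]
    return (o+d*(z-o[2])/d[2])[:2]
def cr(p,s,ox,oy): return ((p[0]+.5)/s-.5+ox,(p[1]+.5)/s-.5+oy)
E
python3 - <<'E'
from h import *
np.set_printoptions(precision=4,suppress=True)
T=[("green",(393,66),.058),("red",(361,277),.038),("blue",(503,278),.068),("w_b",(101,163),.013),("w2",(110,242),.013),("w3",(118,320),.013),("w_r",(127,400),.013),("ring",(141,489),.012)]
for n,p,z in T: print(n,proj_z("top",cr(p,4,135,135),z))
print("yellow",proj_z("top",cr((408,250),4,320,120),.048))
print('scene')
for n,p,z in [("green",(317,85),.058),("red",(416,225),.038),("blue",(516,127),.068),("w_b",(151,339),.013),("w2",(204,380),.013),("w3",(260,422),.013),("w_r",(320,468),.013),("ring",(388,517),.012)]: print(n,proj_z("scene",cr(p,3.4,105,170),z))
print("yellow",proj_z("scene",cr((410,152),4,240,85),.048))
s=robot.get_state();print(R.from_quat(s["tcp_rot"]).as_matrix(),s["tool_pos"])
print(imaging.get_calibration("wrist"))
E
```

```text
green [0.5675 0.1163]
red [0.4515 0.1325]
blue [0.4502 0.0516]
w_b [0.516  0.2876]
w2 [0.4704 0.2803]
w3 [0.4257 0.2737]
w_r [0.3801 0.2665]
ring [0.3299 0.2565]
yellow [ 0.5095 -0.3038]
scene
green [0.5689 0.116 ]
red [0.4524 0.1326]
blue [0.4475 0.0524]
w_b [0.5148 0.2899]
w2 [0.4698 0.2826]
w3 [0.4249 0.2748]
w_r [0.3783 0.2671]
ring [0.3299 0.2575]
yellow [ 0.5102 -0.3024]
[[-0.9675 -0.0005  0.2529]
 [-0.2529  0.0013 -0.9675]
 [ 0.0002 -1.     -0.0014]] [ 0.1579 -0.6042  0.2306]
{'camera_matrix': array([[321.4015,   0.    , 272.3747],
       [  0.    , 321.4015, 201.2566],
       [  0.    ,   0.    ,   1.    ]]), 'cam_to_world': array([[ 0.2525, -0.9256, -0.2819,  0.2303],
       [-0.9676, -0.2418, -0.0727, -0.5869],
       [-0.0008,  0.2911, -0.9567,  0.3735],
       [ 0.    ,  0.    ,  0.    ,  1.    ]])}
```

```bash
cat >> h.py <<'E'
th=np.deg2rad(9.15);u=np.array([np.cos(th),np.sin(th)]);v=np.array([-np.sin(th),np.cos(th)])
Rt=np.column_stack([[-u[0],-u[1],0],[0,0,-1],[-v[0],-v[1],0]])
W={k:np.array([.4475,.2778])+f*.046*u for k,f in zip("bgyr",(1.5,.5,-.5,-1.5))}
P={"g":np.array([.568,.116]),"r":np.array([.452,.1325]),"b":np.array([.449,.052]),"y":np.array([.510,-.303])}
def go(x,y,z,s=None):
    s=s or robot.get_state();M=R.from_quat(s["tcp_rot"]).as_matrix();p=s["tool_pos"]
    e=np.array([x,y,z])-p
    print("t",round(s["time_s"],2),"pos",p.round(4),"F",s["ft_force"].round(1),"op",round(s["opening"],3))
    print(" shift units (aligned axes)",(Rt.T@e/.03).round(3)," rot units",(R.from_matrix(M.T@Rt).as_rotvec()/.12).round(3))
E
python3 -c "
from h import *
go(*P['y'],.2);print(np.linalg.det(Rt),W)"
```

```text
t 0.1 pos [ 0.1579 -0.6042  0.2306] F [-0.2  0.2  0.1] op 1.0
 shift units (aligned axes) [-13.183   1.021  -8.047]  rot units [0.012 0.8   0.002]
0.9999999999999999 {'b': array([0.515622  , 0.28877236]), 'g': array([0.47020733, 0.28145745]), 'y': array([0.42479267, 0.27414255]), 'r': array([0.379378  , 0.26682764])}
```

>>> drive_tool([
  [1,0,0,0,0,0.8,0],
  [1,-0.9,0,-0.55,0,0,0],
  [1,-0.9,0,-0.55,0,0,0],
  [1,-0.9,0,-0.55,0,0,0],
  [1,-0.9,0,-0.55,0,0,0],
], force=60)

```text
time_s: 0.52
tool_pos: [0.2549, -0.5211, 0.2309]
tcp_rot: [-0.056, 0.705, -0.705, 0.056]
ft_force: [0.3, -0.0, -0.4]
opening: 0.999
```

>>> drive_tool([
  [0.4,-0.9,0,-0.55,0,0,0],
  [0.4,-0.9,0,-0.55,0,0,0],
  [0.4,-0.9,0,-0.55,0,0,0],
  [0.4,-0.9,0,-0.55,0,0,0],
  [0.4,-0.9,0,-0.55,0,0,0],
])

```text
time_s: 0.93
tool_pos: [0.3752, -0.4181, 0.231]
tcp_rot: [-0.057, 0.705, -0.705, 0.056]
ft_force: [0.3, -0.2, 0.1]
opening: 0.702
```

```bash
python3 -c "
from h import *
go(*P['y'],.2)"
```

```text
t 0.93 pos [ 0.3752 -0.4181  0.231 ] F [ 0.3 -0.2  0.1] op 0.702
 shift units (aligned axes) [-5.047  1.035 -3.073]  rot units [ 0.004 -0.     0.003]
```

>>> drive_tool([
  [0.4,-0.95,0,-0.58,0,0,0],
  [0.4,-0.95,0,-0.58,0,0,0],
  [0.4,-0.95,0,-0.58,0,0,0],
  [0.4,-0.95,0,-0.58,0,0,0],
  [0.4,-0.95,0,-0.58,0,0,0],
])

```text
time_s: 1.35
tool_pos: [0.5021, -0.3095, 0.231]
tcp_rot: [-0.057, 0.705, -0.705, 0.056]
ft_force: [0.3, -0.8, -0.1]
opening: 0.701
```

>>> drive_tool([
  [0.4,-0.3,0.7,-0.17,0,0,0],
  [0.4,0,1,0,0,0,0],
  [0.4,0,1,0,0,0,0],
  [0.4,0,0,0,0,0,0],
  [0.4,0,0,0,0,0,0],
])

```text
time_s: 1.77
tool_pos: [0.5081, -0.3039, 0.1492]
tcp_rot: [-0.058, 0.706, -0.704, 0.055]
ft_force: [0.5, -0.8, 0.5]
opening: 0.704
```

Run:
```python
from h import *
c=imaging.get_calibration("wrist")
a=imaging.grab_frame("wrist");cv2.imwrite("pics/w1.png",a[:,:,::-1])
go(*P['y'],.02)
import pickle;pickle.dump(c,open("w1.pkl","wb"))
```

```text
t 1.82 pos [ 0.5093 -0.3046  0.1509] F [0.1 0.1 0.3] op 0.701
 shift units (aligned axes) [-0.032  4.363 -0.05 ]  rot units [ 0.002 -0.003  0.004]
```

View pics/w1.png

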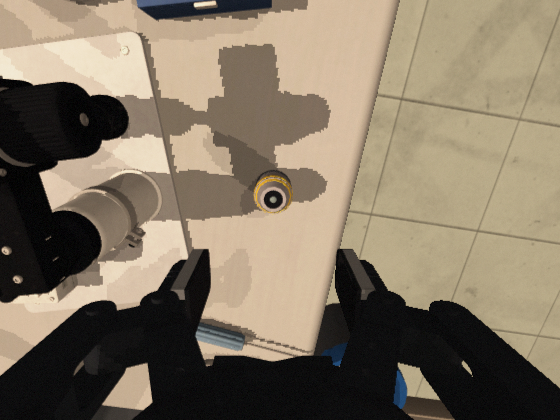

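Yellow's lens shows at (273,200), centred between the open fingers, and the stand is clear on the left.

Run:
```python
from h import *
import pickle;c=pickle.load(open("w1.pkl","rb"))
print(proj_z("wrist",(273,200),.048,c),proj_z("wrist",(273,198),.048,c))
```

```text
[ 0.50934364 -0.30536672] [ 0.51097676 -0.30510352]
```

>>> drive_tool([
  [0.4,0,1,0,0,0,0],
  [0.4,0,1,0,0,0,0],
  [0.4,0,1,0,0,0,0],
  [0.4,0,0.8,0,0,0,0],
  [0.4,0,0.6,0,0,0,0],
])

```text
time_s: 2.23
tool_pos: [0.51, -0.3052, 0.0185]
tcp_rot: [0.056, -0.705, 0.705, -0.057]
ft_force: [-0.1, 0.3, -0.3]
opening: 0.707
```

>>> drive_tool([
  [0.4,0,0.36,0,0,0,0],
  [0.4,0,0,0,0,0,0],
  [-1,0,0,0,0,0,0],
  [-1,0,0,0,0,0,0],
  [-1,0,0,0,0,0,0],
])

```text
time_s: 2.65
tool_pos: [0.5106, -0.3051, 0.0097]
tcp_rot: [0.055, -0.704, 0.705, -0.057]
ft_force: [-0.8, 0.7, 3.1]
opening: 0.357
```

>>> drive_tool([
  [-1,0,0,0,0,0,0],
  [-1,0,0,0,0,0,0],
  [-1,0,0,0,0,0,0],
  [-1,0,0,0,0,0,0],
  [-1,0,0,0,0,0,0],
])

```text
time_s: 3.07
tool_pos: [0.5106, -0.3051, 0.0097]
tcp_rot: [0.055, -0.704, 0.705, -0.057]
ft_force: [-1.6, -0.1, 4.8]
opening: 0.359
```

Run:
```python
from h import *
a=imaging.grab_frame("wrist");cv2.imwrite("pics/w2.png",a[:,:,::-1])
go(*P['y'],.007)
```

```text
t 3.12 pos [ 0.5106 -0.3051  0.0097] F [-0.2  0.6  5.7] op 0.356
 shift units (aligned axes) [ 0.01   0.089 -0.073]  rot units [-0.017 -0.001 -0.022]
```

View pics/w2.png

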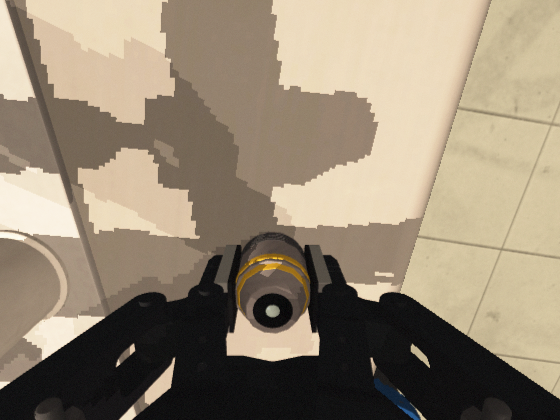

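Yellow is held upright between the pads (about 273,285). Next I lift it.

>>> drive_tool([
  [-1,0,-0.3,0,0,0,0],
  [-1,0,-0.8,0,0,0,0],
  [-1,0,-1,0,0,0,0],
  [-1,0,-1,0,0,0,0],
  [-1,0,-1,0,0,0,0],
])

```text
time_s: 3.53
tool_pos: [0.5093, -0.3044, 0.1333]
tcp_rot: [0.056, -0.705, 0.705, -0.057]
ft_force: [0.8, -0.3, -1.0]
opening: 0.36
```

>>> drive_tool([
  [-1,0,-1,0,0,0,0],
  [-1,0,-1,0,0,0,0],
  [-1,0,-1,0,0,0,0],
  [-1,0,-1,0,0,0,0],
  [-1,0,-0.8,0,0,0,0],
])

```text
time_s: 3.95
tool_pos: [0.5094, -0.3044, 0.2788]
tcp_rot: [0.055, -0.704, 0.705, -0.057]
ft_force: [0.1, -0.3, -0.8]
opening: 0.354
```

Run:
```python
from h import *
a=imaging.grab_frame("wrist");cv2.imwrite("pics/w3.png",a[:,:,::-1])
go(*W['y'],.28)
```

```text
t 4.0 pos [ 0.5112 -0.3053  0.2833] F [ 1.8 -0.6  2.5] op 0.354
 shift units (aligned axes) [ -0.227   0.111 -19.526]  rot units [-0.048 -0.    -0.067]
```

View pics/w3.png

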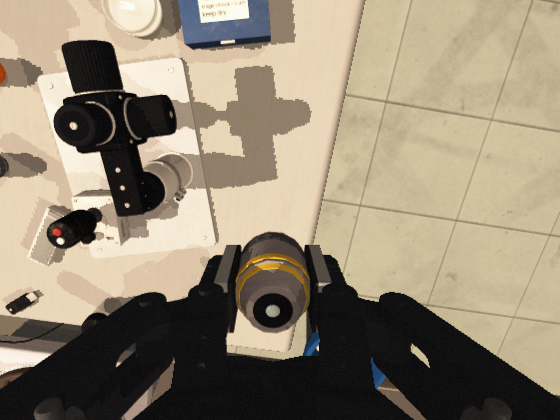

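>>> drive_tool([
  [-1,0,0,-0.5,0,0,0],
  [-1,0,0,-1,0,0,0],
  [-1,0,0,-1,0,0,0],
  [-1,0,0,-1,0,0,0],
  [-1,0,0,-1,0,0,0],
])

```text
time_s: 4.42
tool_pos: [0.4869, -0.1693, 0.2752]
tcp_rot: [0.056, -0.705, 0.705, -0.057]
ft_force: [0.5, 0.1, -1.6]
opening: 0.355
```

>>> drive_tool([
  [-1,0,0,-1,0,0,0],
  [-1,0,0,-1,0,0,0],
  [-1,0,0,-1,0,0,0],
  [-1,0,0,-1,0,0,0],
  [-1,0,0,-1,0,0,0],
])

```text
time_s: 4.83
tool_pos: [0.4629, -0.0214, 0.2752]
tcp_rot: [0.056, -0.705, 0.705, -0.057]
ft_force: [0.3, -0.2, -1.5]
opening: 0.356
```

>>> drive_tool([
  [-1,0,0,-1,0,0,0],
  [-1,0,0,-1,0,0,0],
  [-1,0,0,-1,0,0,0],
  [-1,0,0,-1,0,0,0],
  [-1,0,0,-1,0,0,0],
])

```text
time_s: 5.25
tool_pos: [0.439, 0.1265, 0.2752]
tcp_rot: [0.056, -0.705, 0.705, -0.057]
ft_force: [0.9, -0.1, -0.9]
opening: 0.354
```

>>> drive_tool([
  [-1,0,0,-1,0,0,0],
  [-1,0,0,-1,0,0,0],
  [-1,0,0,-1,0,0,0],
  [-1,0,0,-1,0,0,0],
  [-1,0,0,-0.9,0,0,0],
])

```text
time_s: 5.67
tool_pos: [0.4154, 0.2719, 0.2752]
tcp_rot: [-0.056, 0.705, -0.705, 0.057]
ft_force: [1.2, 0.6, -0.1]
opening: 0.355
```

Run:
```python
from h import *
go(*W['y'],.12)
```

```text
t 5.67 pos [0.4154 0.2719 0.2752] F [ 1.2  0.6 -0.1] op 0.355
 shift units (aligned axes) [-0.32   5.174 -0.023]  rot units [-0.     0.008 -0.006]
```

>>> drive_tool([
  [-1,-0.32,0.8,0,0,0,0],
  [-1,0,1,0,0,0,0],
  [-1,0,1,0,0,0,0],
  [-1,0,1,0,0,0,0],
  [-1,0,1,0,0,0,0],
])

```text
time_s: 6.08
tool_pos: [0.4257, 0.2717, 0.13]
tcp_rot: [-0.056, 0.705, -0.705, 0.057]
ft_force: [0.2, 0.2, -2.1]
opening: 0.357
```

>>> drive_tool([
  [-1,0,0.6,0,0,0,0],
  [-1,0,0.8,0,0,0,0],
  [-1,0,0,0,0,0,0],
  [-1,0,0,0,0,0,0],
  [-1,0,0,0,0,0,0],
])

```text
time_s: 6.5
tool_pos: [0.4266, 0.2722, 0.09]
tcp_rot: [-0.056, 0.705, -0.705, 0.057]
ft_force: [0.5, -0.2, -1.1]
opening: 0.355
```

Run:
```python
from h import *
import pickle
c=imaging.get_calibration("wrist");pickle.dump(c,open("w4.pkl","wb"))
cv2.imwrite("pics/w4.png",imaging.grab_frame("wrist")[:,:,::-1])
b=imaging.grab_frame("scene")[:,:,::-1]
cv2.imwrite("pics/s4.png",cv2.resize(b[170:345,105:280],None,fx=3.4,fy=3.4,interpolation=cv2.INTER_CUBIC))
go(*W['y'],.0167)
```

```text
t 6.6 pos [0.4271 0.2724 0.0902] F [ 0.3 -0.6 -1. ] op 0.356
 shift units (aligned axes) [ 0.066  2.451 -0.07 ]  rot units [ 0.008 -0.001 -0.021]
```

View pics/w4.png

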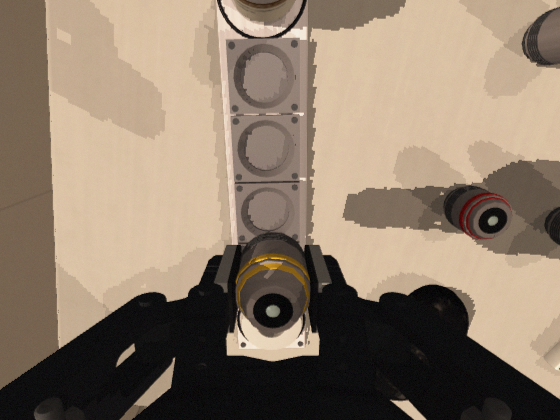

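View pics/s4.png

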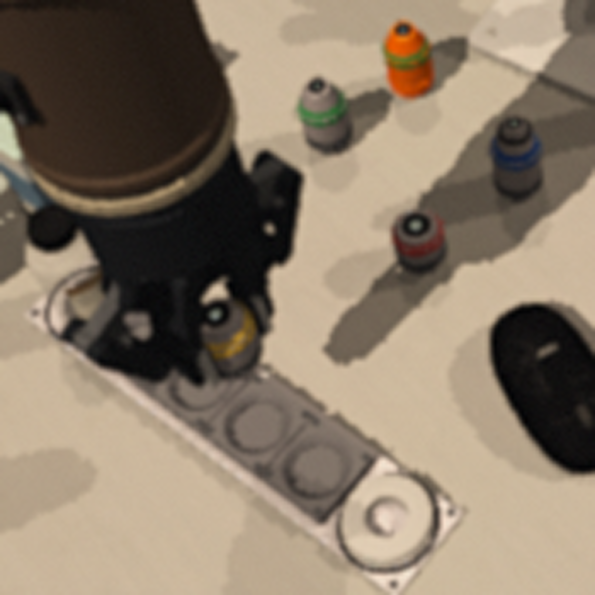

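Run:
```python
from h import *
import pickle;c=pickle.load(open("w4.pkl","rb"))
for p in((263,76),(265.5,148),(267.5,209)): print(proj_z("wrist",p,.013,c))
print(W)
# project held objective axis
T=np.linalg.inv(c["cam_to_world"]);K=c["camera_matrix"]
for q in W.values():
    x=T[:3,:3]@[*q,.013]+T[:3,3];print((K@x/x[2])[:2].round(1))
```

```text
[0.51611443 0.29140221]
[0.47108397 0.28282476]
[0.42810631 0.27472487]
{'b': array([0.515622  , 0.28877236]), 'g': array([0.47020733, 0.28145745]), 'y': array([0.42479267, 0.27414255]), 'r': array([0.379378  , 0.26682764])}
[266.9  77.5]
[267.3 149.6]
[267.6 213.4]
[267.9 270.3]
```

>>> drive_tool([
  [-1,0.04,0.5,-0.08,0,0,0],
  [-1,0,0.7,0,0,0,0],
  [-1,0,0.5,0,0,0,0],
  [-1,0,0.3,0,0,0,0],
  [-1,0,0.1,0,0,0,0],
])

```text
time_s: 7.02
tool_pos: [0.4247, 0.2737, 0.0252]
tcp_rot: [0.056, -0.705, 0.705, -0.056]
ft_force: [-0.1, -0.3, -1.0]
opening: 0.354
```

>>> drive_tool([
  [-1,0,0.1,0,0,0,0],
  [-1,0,0.1,0,0,0,0],
  [-1,0,0,0,0,0,0],
  [-1,0,0,0,0,0,0],
  [-1,0,0,0,0,0,0],
])

```text
time_s: 7.43
tool_pos: [0.425, 0.2741, 0.02]
tcp_rot: [-0.056, 0.705, -0.705, 0.057]
ft_force: [0.2, -0.5, -1.9]
opening: 0.355
```

Run:
```python
from h import *
go(.4255,.2745,.0167)
b=imaging.grab_frame("scene")[:,:,::-1]
cv2.imwrite("pics/s5.png",cv2.resize(b[170:345,105:280],None,fx=3.4,fy=3.4,interpolation=cv2.INTER_CUBIC))
```

```text
t 7.43 pos [0.425  0.2741 0.02  ] F [ 0.2 -0.5 -1.9] op 0.355
 shift units (aligned axes) [-0.019  0.11  -0.012]  rot units [ 0.002 -0.    -0.006]
```

View pics/s5.png

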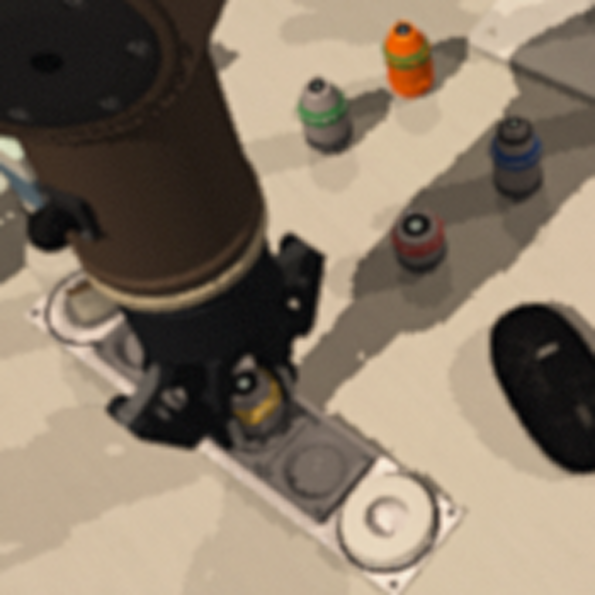

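>>> drive_tool([
  [-1,0,0.06,0,0,0,0],
  [-1,0,0.06,0,0,0,0],
  [-1,0,0,0,0,0,0],
  [-1,0,0,0,0,0,0],
  [-1,0,0,0,0,0,0],
])

```text
time_s: 7.9
tool_pos: [0.4249, 0.2741, 0.0166]
tcp_rot: [-0.056, 0.705, -0.705, 0.057]
ft_force: [-2.0, -2.3, 11.4]
opening: 0.358
```

>>> drive_tool([
  [-0.1,0,0,0,0,0,0],
  [-0.1,0,0,0,0,0,0],
  [0.2,0,0,0,0,0,0],
  [0.3,0,0,0,0,0,0],
  [0.3,0,0,0,0,0,0],
])

```text
time_s: 8.32
tool_pos: [0.4247, 0.2739, 0.0158]
tcp_rot: [0.056, -0.705, 0.705, -0.056]
ft_force: [0.5, 0.1, -0.9]
opening: 0.653
```

>>> drive_tool([
  [0.3,0,-0.4,0,0,0,0],
  [0.3,0,-1,0,0,0,0],
  [0.3,0,-1,0,0,0,0],
  [0.3,0,-1,0,0,0,0],
  [0.3,0,-1,0,0,0,0],
])

```text
time_s: 8.73
tool_pos: [0.4243, 0.2737, 0.1491]
tcp_rot: [0.057, -0.705, 0.705, -0.056]
ft_force: [0.8, -0.3, 0.2]
opening: 0.65
```

Run:
```python
from h import *
go(*P['b'],.16)
cv2.imwrite("pics/w6.png",imaging.grab_frame("wrist")[:,:,::-1])
b=imaging.grab_frame("scene")[:,:,::-1]
cv2.imwrite("pics/s6.png",cv2.resize(b[170:345,105:280],None,fx=3.4,fy=3.4,interpolation=cv2.INTER_CUBIC))
```

```text
t 8.73 pos [0.4243 0.2737 0.1491] F [ 0.8 -0.3  0.2] op 0.65
 shift units (aligned axes) [ 0.361 -0.362  7.429]  rot units [-0.001  0.002  0.006]
```

View pics/s6.png

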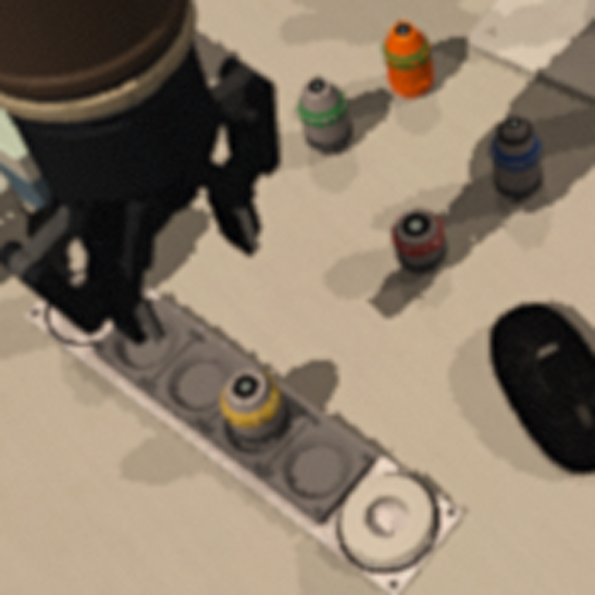

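Yellow stands in its seat. Its tip at crop (247,386) is consistent with that seat, and I'll verify it numerically later. Next is blue.

>>> drive_tool([
  [0.3,0.36,0,0.6,0,0,0],
  [0.3,0,0,1,0,0,0],
  [0.3,0,0,1,0,0,0],
  [0.3,0,0,1,0,0,0],
  [0.3,0,0,1,0,0,0],
])

```text
time_s: 9.25
tool_pos: [0.4356, 0.1345, 0.1473]
tcp_rot: [0.057, -0.705, 0.705, -0.056]
ft_force: [0.2, 0.3, 0.5]
opening: 0.653
```

>>> drive_tool([
  [0.3,0,0,1,0,0,0],
  [0.3,0,0,1,0,0,0],
  [0.3,0,0,0.83,0,0,0],
  [0.3,0,0,0,0,0,0],
  [0.3,0,0,0,0,0,0],
])

```text
time_s: 9.67
tool_pos: [0.4493, 0.0506, 0.1472]
tcp_rot: [0.056, -0.705, 0.705, -0.055]
ft_force: [0.4, 0.4, 0.1]
opening: 0.654
```

Run:
```python
from h import *
import pickle
c=imaging.get_calibration("wrist");pickle.dump(c,open("w7.pkl","wb"))
cv2.imwrite("pics/w7.png",imaging.grab_frame("wrist")[:,:,::-1])
go(*P['b'],.017)
```

```text
t 9.72 pos [0.4492 0.052  0.1474] F [-0.9  0.9 -0.8] op 0.647
 shift units (aligned axes) [ 7.000e-03  4.347e+00 -2.000e-03]  rot units [ 0.002 -0.01   0.006]
```

View pics/w7.png

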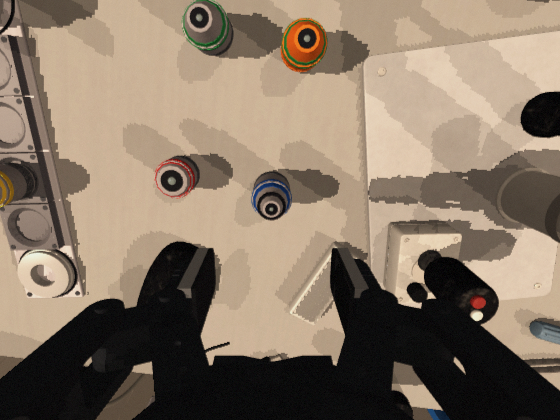

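Run:
```python
from h import *
import pickle;c=pickle.load(open("w7.pkl","rb"))
for n,p,z in(("b",(271,210),.068),("r",(171.5,180.5),.038),("g",(199.5,17.5),.058),("o",(307,38),.058)): print(n,proj_z("wrist",p,z,c))
print("yellow in seat",proj_z("scene",cr((246,386),3.4,105,170),.055),W['y'])
```

```text
b [0.44951347 0.05023305]
r [0.45188223 0.13166773]
g [0.56798082 0.11523944]
o [0.56699201 0.04474853]
yellow in seat [0.42538337 0.27353674] [0.42479267 0.27414255]
```

>>> drive_tool([
  [0.3,0,1,0.02,0,0,0],
  [0.3,0,1,0,0,0,0],
  [0.3,0,1,0,0,0,0],
  [0.3,0,0.8,0,0,0,0],
  [0.3,0,0.4,0,0,0,0],
])

```text
time_s: 10.13
tool_pos: [0.4477, 0.053, 0.0192]
tcp_rot: [-0.059, 0.705, -0.705, 0.056]
ft_force: [-0.3, -0.3, 0.9]
opening: 0.65
```

>>> drive_tool([
  [0.3,0,0.1,0,0,0,0],
  [0.3,0,0,0,0,0,0],
  [-1,0,0,0,0,0,0],
  [-1,0,0,0,0,0,0],
  [-1,0,0,0,0,0,0],
])

```text
time_s: 10.55
tool_pos: [0.4503, 0.0521, 0.0201]
tcp_rot: [-0.056, 0.705, -0.705, 0.057]
ft_force: [-1.3, 1.2, 3.2]
opening: 0.353
```

>>> drive_tool([
  [-1,0,0,0,0,0,0],
  [-1,0,0,0,0,0,0],
  [-1,0,0,0,0,0,0],
  [-1,0,0,0,0,0,0],
  [-1,0,0,0,0,0,0],
])

```text
time_s: 10.97
tool_pos: [0.4503, 0.0521, 0.0201]
tcp_rot: [-0.056, 0.705, -0.705, 0.057]
ft_force: [-2.3, 2.3, 7.8]
opening: 0.355
```

>>> drive_tool([
  [-1,0,-0.3,0,0,0,0],
  [-1,0,-0.7,0,0,0,0],
  [-1,0,-1,0,0,0,0],
  [-1,0,-1,0,0,0,0],
  [-1,0,-1,0,0,0,0],
])

```text
time_s: 11.38
tool_pos: [0.4491, 0.0515, 0.1411]
tcp_rot: [-0.056, 0.705, -0.705, 0.056]
ft_force: [1.3, 0.5, -2.9]
opening: 0.353
```

Run:
```python
from h import *
cv2.imwrite("pics/w8.png",imaging.grab_frame("wrist")[:,:,::-1])
go(.5157,.2892,.16)
```

```text
t 11.43 pos [0.452  0.0523 0.1462] F [3.2 0.8 3.3] op 0.356
 shift units (aligned axes) [-3.352 -0.461 -7.459]  rot units [-0.002  0.002 -0.062]
```

View pics/w8.png

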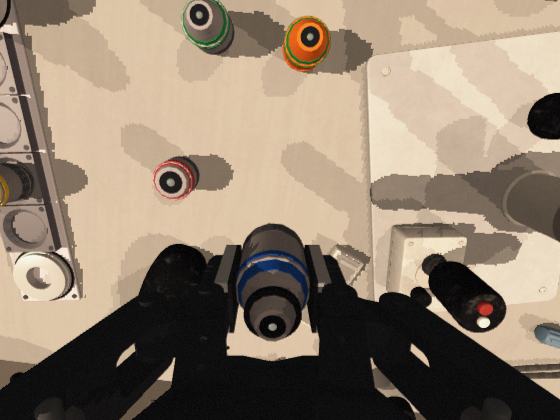

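>>> drive_tool([
  [-1,0,-0.4,-0.6,0,0,0],
  [-1,-0.4,0,-1,0,0,0],
  [-1,-0.5,0,-1,0,0,0],
  [-1,-0.5,0,-1,0,0,0],
  [-1,-0.5,0,-1,0,0,0],
])

```text
time_s: 11.85
tool_pos: [0.4842, 0.1979, 0.1519]
tcp_rot: [0.056, -0.705, 0.705, -0.057]
ft_force: [1.0, -0.8, -1.8]
opening: 0.359
```

>>> drive_tool([
  [-1,-0.5,0,-1,0,0,0],
  [-1,-0.5,0,-1,0,0,0],
  [-1,-0.4,0,-0.8,0,0,0],
  [-1,0,0,0,0,0,0],
  [-1,0,0,0,0,0,0],
])

```text
time_s: 12.27
tool_pos: [0.5116, 0.288, 0.1513]
tcp_rot: [-0.057, 0.705, -0.704, 0.057]
ft_force: [0.1, -2.0, -1.9]
opening: 0.352
```

Run:
```python
from h import *
import pickle
c=imaging.get_calibration("wrist")
cv2.imwrite("pics/w9.png",imaging.grab_frame("wrist")[:,:,::-1])
b=imaging.grab_frame("scene")[:,:,::-1]
cv2.imwrite("pics/s9.png",cv2.resize(b[170:345,105:280],None,fx=3.4,fy=3.4,interpolation=cv2.INTER_CUBIC))
go(.5157,.2892,.0271)
```

```text
t 12.37 pos [0.5118 0.2853 0.151 ] F [ 0.5 -0.9 -2.2] op 0.354
 shift units (aligned axes) [-0.149  4.132 -0.108]  rot units [-0.008 -0.004  0.003]
```

View pics/w9.png

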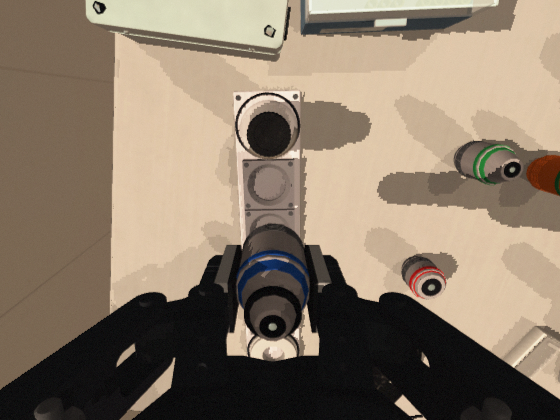

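View pics/s9.png

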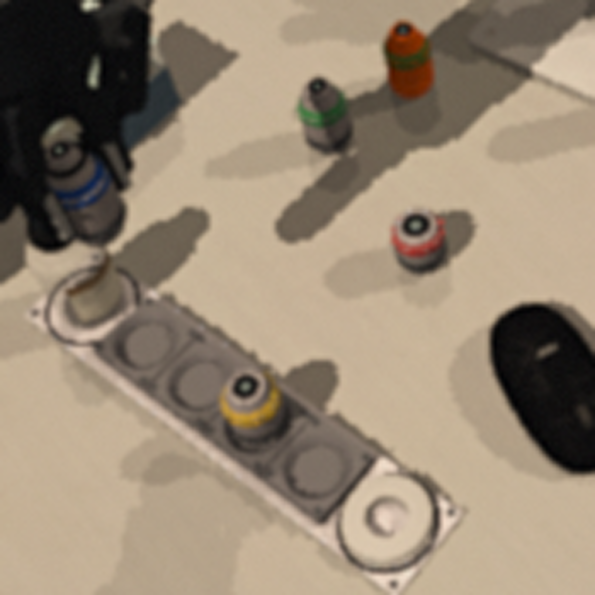

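Run:
```python
from h import *
c=imaging.get_calibration("wrist")
print(proj_z("wrist",(268,183),.013,c)); print(proj_z("wrist",(268,135),.092,c))
go(.5157,.2895,.0271)
```

```text
[0.51747972 0.28866944]
[0.56675111 0.29543971]
t 12.37 pos [0.5118 0.2853 0.151 ] F [ 0.5 -0.9 -2.2] op 0.354
 shift units (aligned axes) [-0.15   4.132 -0.117]  rot units [-0.008 -0.004  0.003]
```

>>> drive_tool([
  [-1,-0.16,0.5,-0.11,0,0,0],
  [-1,0,0.8,0,0,0,0],
  [-1,0,0.8,0,0,0,0],
  [-1,0,0.7,0,0,0,0],
  [-1,0,0.4,0,0,0,0],
])

```text
time_s: 12.78
tool_pos: [0.5153, 0.2882, 0.0519]
tcp_rot: [0.057, -0.704, 0.706, -0.055]
ft_force: [0.0, -0.1, -2.1]
opening: 0.356
```

>>> drive_tool([
  [-1,0,0.3,0,0,0,0],
  [-1,0,0,0,0,0,0],
  [-1,0,0,0,0,0,0],
  [-1,0,0,0,0,0,0],
  [-1,0,0,0,0,0,0],
])

```text
time_s: 13.2
tool_pos: [0.5169, 0.2909, 0.0471]
tcp_rot: [-0.056, 0.705, -0.705, 0.057]
ft_force: [-0.0, 0.2, -1.2]
opening: 0.357
```

Run:
```python
from h import *
go(.516,.2892,.0271)
cv2.imwrite("pics/w10.png",imaging.grab_frame("wrist")[:,:,::-1])
b=imaging.grab_frame("scene")[:,:,::-1]
cv2.imwrite("pics/s10.png",cv2.resize(b[170:345,105:280],None,fx=3.4,fy=3.4,interpolation=cv2.INTER_CUBIC))
```

```text
t 13.2 pos [0.5169 0.2909 0.0471] F [-0.   0.2 -1.2] op 0.357
 shift units (aligned axes) [0.04  0.666 0.052]  rot units [ 0.006 -0.001 -0.016]
```

View pics/w10.png

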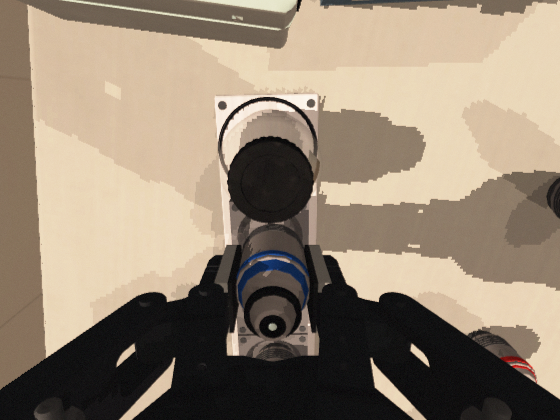

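View pics/s10.png

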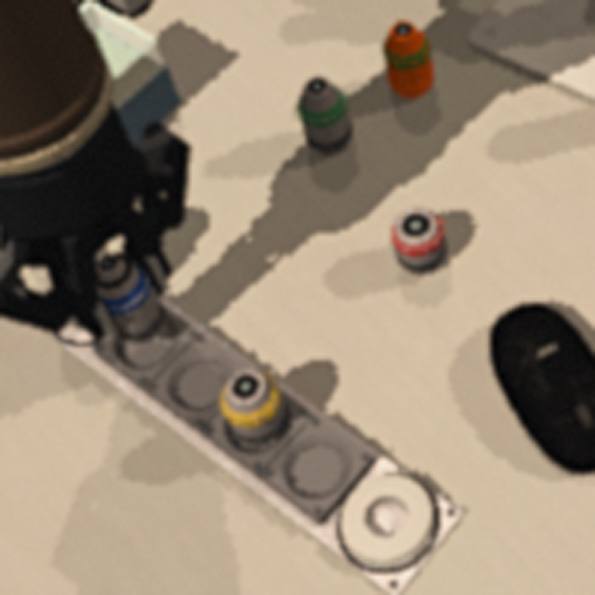

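>>> drive_tool([
  [-1,0.02,0.2,0.03,0,0,0],
  [-1,0,0.2,0,0,0,0],
  [-1,0,0.1,0,0,0,0],
  [-1,0,0.05,0,0,0,0],
  [-1,0,0,0,0,0,0],
])

```text
time_s: 13.72
tool_pos: [0.5154, 0.2895, 0.0287]
tcp_rot: [0.057, -0.705, 0.705, -0.056]
ft_force: [-1.3, 1.5, -2.3]
opening: 0.356
```

>>> drive_tool([
  [-1,0,0.06,0,0,0,0],
  [-1,0,0.03,0,0,0,0],
  [-1,0,0,0,0,0,0],
  [-1,0,0,0,0,0,0],
  [-1,0,0,0,0,0,0],
])

```text
time_s: 14.13
tool_pos: [0.5158, 0.2896, 0.0272]
tcp_rot: [-0.056, 0.705, -0.705, 0.057]
ft_force: [-0.9, -0.3, 5.5]
opening: 0.358
```

>>> drive_tool([
  [-0.1,0,0,0,0,0,0],
  [-0.1,0,0,0,0,0,0],
  [0.2,0,0,0,0,0,0],
  [0.2,0,0,0,0,0,0],
  [0.2,0,0,0,0,0,0],
])

```text
time_s: 14.55
tool_pos: [0.5158, 0.2894, 0.0266]
tcp_rot: [0.056, -0.705, 0.705, -0.056]
ft_force: [0.3, 0.2, -0.6]
opening: 0.599
```

>>> drive_tool([
  [0.2,0,-0.4,0,0,0,0],
  [0.2,0,-1,0,0,0,0],
  [0.2,0,-1,0,0,0,0],
  [0.2,0,-1,0,0,0,0],
  [0.2,0,-1,0,0,0,0],
])

```text
time_s: 14.97
tool_pos: [0.5155, 0.2895, 0.161]
tcp_rot: [-0.056, 0.705, -0.705, 0.057]
ft_force: [0.7, 1.0, -1.2]
opening: 0.6
```

Run:
```python
from h import *
go(.568,.1155,.16)
b=imaging.grab_frame("scene")[:,:,::-1]
cv2.imwrite("pics/s11.png",cv2.resize(b[170:345,105:280],None,fx=3.4,fy=3.4,interpolation=cv2.INTER_CUBIC))
```

```text
t 14.97 pos [0.5155 0.2895 0.161 ] F [ 0.7  1.  -1.2] op 0.6
 shift units (aligned axes) [-0.806  0.033  6.004]  rot units [ 0.002  0.003 -0.001]
```

View pics/s11.png

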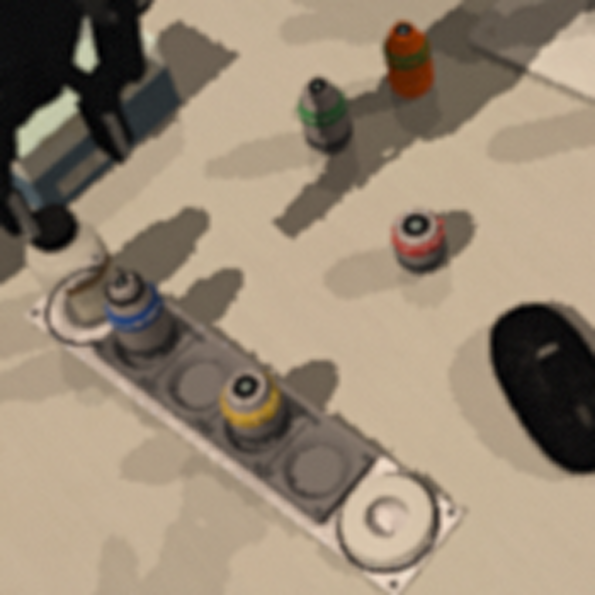

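Blue is in the end seat and the bottle hasn't moved. Next is green.

>>> drive_tool([
  [0.2,0,0,0.6,0,0,0],
  [0.2,-0.2,0,1,0,0,0],
  [0.2,-0.2,0,1,0,0,0],
  [0.2,-0.2,0,1,0,0,0],
  [0.2,-0.2,0,1,0,0,0],
])

```text
time_s: 15.43
tool_pos: [0.5617, 0.1558, 0.1595]
tcp_rot: [-0.056, 0.705, -0.705, 0.057]
ft_force: [0.6, 0.9, -0.4]
opening: 0.599
```

>>> drive_tool([
  [0.2,0,0,1,0,0,0],
  [0.2,0,0,0.4,0,0,0],
  [0.2,0,0,0,0,0,0],
  [0.2,0,0,0,0,0,0],
  [0.2,0,0,0,0,0,0],
])

```text
time_s: 15.85
tool_pos: [0.5677, 0.1173, 0.1592]
tcp_rot: [-0.057, 0.705, -0.704, 0.057]
ft_force: [0.2, 0.3, 0.3]
opening: 0.597
```

Run:
```python
from h import *
import pickle
c=imaging.get_calibration("wrist");pickle.dump(c,open("w12.pkl","wb"))
cv2.imwrite("pics/w12.png",imaging.grab_frame("wrist")[:,:,::-1])
go(.568,.1155,.012)
```

```text
t 15.9 pos [0.5677 0.1176 0.1591] F [0.5 0.5 0.3] op 0.598
 shift units (aligned axes) [1.000e-03 4.903e+00 7.000e-02]  rot units [ 0.009  0.02  -0.004]
```

View pics/w12.png

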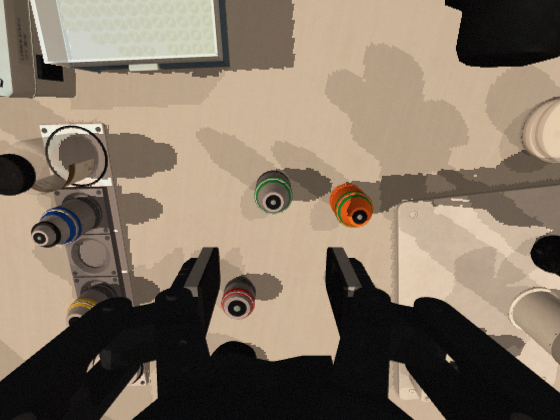

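Run:
```python
from h import *
import pickle;c=pickle.load(open("w12.pkl","rb"))
for n,p,z in(("g",(273.5,202.5),.058),("r",(237,308),.038),("o",(360,216),.058)): print(n,proj_z("wrist",p,z,c))
```

```text
g [0.56739301 0.11503051]
r [0.45167062 0.13140557]
o [0.56733186 0.04446822]
```

>>> drive_tool([
  [0.2,0,0.9,0.05,0,0,0],
  [0.2,0,1,0,0,0,0],
  [0.2,0,1,0,0,0,0],
  [0.2,0,0.8,0,0,0,0],
  [0.2,0,0.3,0,0,0,0],
])

```text
time_s: 16.32
tool_pos: [0.5659, 0.1153, 0.0356]
tcp_rot: [0.059, -0.705, 0.705, -0.056]
ft_force: [-0.0, -0.1, -0.2]
opening: 0.601
```

>>> drive_tool([
  [0.2,-0.04,0.5,0,0,0,0],
  [0.2,0,0.3,0,0,0,0],
  [0.2,0,0,0,0,0,0],
  [-1,0,0,0,0,0,0],
  [-1,0,0,0,0,0,0],
])

```text
time_s: 16.73
tool_pos: [0.5702, 0.1152, 0.016]
tcp_rot: [-0.056, 0.705, -0.705, 0.057]
ft_force: [0.5, 0.2, 1.0]
opening: 0.353
```

>>> drive_tool([
  [-1,0,0,0,0,0,0],
  [-1,0,0,0,0,0,0],
  [-1,0,0,0,0,0,0],
  [-1,0,0,0,0,0,0],
  [-1,0,0,0,0,0,0],
])

```text
time_s: 17.15
tool_pos: [0.5703, 0.1149, 0.016]
tcp_rot: [-0.056, 0.705, -0.705, 0.057]
ft_force: [-1.9, 1.5, 7.4]
opening: 0.358
```

>>> drive_tool([
  [-1,0,-0.3,0,0,0,0],
  [-1,0,-0.7,0,0,0,0],
  [-1,0,-1,0,0,0,0],
  [-1,0,-1,0,0,0,0],
  [-1,0,-1,0,0,0,0],
])

```text
time_s: 17.57
tool_pos: [0.569, 0.1139, 0.1365]
tcp_rot: [0.057, -0.705, 0.705, -0.056]
ft_force: [0.9, -0.6, -2.3]
opening: 0.356
```

>>> drive_tool([
  [-1,0,-0.8,0,0,0,0],
  [-1,0,0,0,0,0,0],
  [-1,0,0,0,0,0,0],
  [-1,0,0,0,0,0,0],
  [-1,0,0,0,0,0,0],
])

```text
time_s: 17.98
tool_pos: [0.5686, 0.1137, 0.1576]
tcp_rot: [0.057, -0.705, 0.705, -0.056]
ft_force: [-0.3, -0.5, -1.8]
opening: 0.356
```

Run:
```python
from h import *
cv2.imwrite("pics/w13.png",imaging.grab_frame("wrist")[:,:,::-1])
go(.4704,.2819,.16)
```

```text
t 18.03 pos [0.5686 0.1138 0.1574] F [-0.3  0.2 -1.7] op 0.356
 shift units (aligned axes) [ 2.341 -0.086 -6.052]  rot units [-0.003 -0.     0.021]
```

View pics/w13.png

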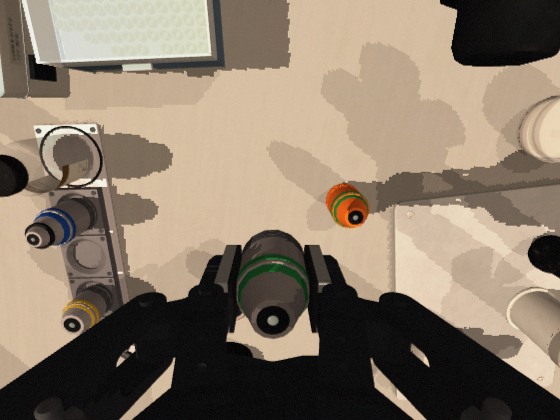

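>>> drive_tool([
  [-1,0.3,0,-0.6,0,0,0],
  [-1,0.4,0,-1,0,0,0],
  [-1,0.4,0,-1,0,0,0],
  [-1,0.4,0,-1,0,0,0],
  [-1,0.4,0,-1,0,0,0],
])

```text
time_s: 18.45
tool_pos: [0.4899, 0.2422, 0.1577]
tcp_rot: [0.057, -0.705, 0.705, -0.056]
ft_force: [0.9, -0.0, -0.9]
opening: 0.355
```

>>> drive_tool([
  [-1,0.4,0,-1,0,0,0],
  [-1,0,0,-0.45,0,0,0],
  [-1,0,0,0,0,0,0],
  [-1,0,0,0,0,0,0],
  [-1,0,0,0,0,0,0],
])

```text
time_s: 18.87
tool_pos: [0.4729, 0.2811, 0.1579]
tcp_rot: [0.056, -0.704, 0.705, -0.056]
ft_force: [-0.1, -0.4, -2.1]
opening: 0.356
```

Run:
```python
from h import *
go(.4713,.282,.023)
cv2.imwrite("pics/w14.png",imaging.grab_frame("wrist")[:,:,::-1])
```

```text
t 18.87 pos [0.4729 0.2811 0.1579] F [-0.1 -0.4 -2.1] op 0.356
 shift units (aligned axes) [ 0.048  4.497 -0.038]  rot units [-0.012 -0.009  0.009]
```

View pics/w14.png

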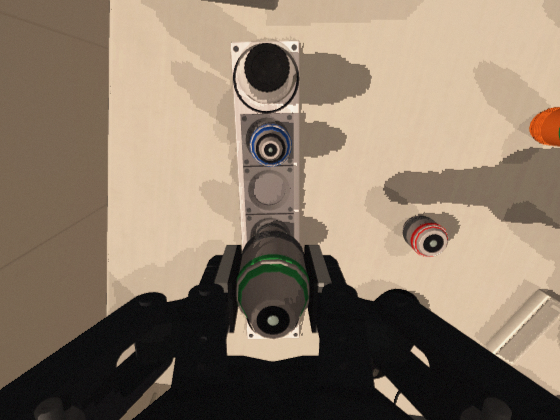

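>>> drive_tool([
  [-1,0.03,0.6,-0.03,0,0,0],
  [-1,0,1,0,0,0,0],
  [-1,0,1,0,0,0,0],
  [-1,0,0.9,0,0,0,0],
  [-1,0,0.4,0,0,0,0],
])

```text
time_s: 19.33
tool_pos: [0.4707, 0.2803, 0.0384]
tcp_rot: [0.057, -0.704, 0.706, -0.054]
ft_force: [-1.0, -0.6, -1.6]
opening: 0.354
```

>>> drive_tool([
  [-1,0,0.2,0,0,0,0],
  [-1,0,0.1,0,0,0,0],
  [-1,0,0.05,0,0,0,0],
  [-1,0,0,0,0,0,0],
  [-1,0,0,0,0,0,0],
])

```text
time_s: 19.75
tool_pos: [0.4723, 0.2837, 0.0324]
tcp_rot: [-0.056, 0.705, -0.705, 0.057]
ft_force: [-0.9, -0.5, -1.7]
opening: 0.355
```

Run:
```python
from h import *
go(.4713,.282,.023)
```

```text
t 19.75 pos [0.4723 0.2837 0.0324] F [-0.9 -0.5 -1.7] op 0.355
 shift units (aligned axes) [0.041 0.312 0.051]  rot units [ 0.006 -0.001 -0.016]
```

>>> drive_tool([
  [-1,0.03,0.1,0.04,0,0,0],
  [-1,0,0.1,0,0,0,0],
  [-1,0,0.05,0,0,0,0],
  [-1,0,0,0,0,0,0],
  [-1,0,0,0,0,0,0],
])

```text
time_s: 20.17
tool_pos: [0.4707, 0.2819, 0.0236]
tcp_rot: [0.057, -0.705, 0.705, -0.056]
ft_force: [0.2, 0.0, -1.4]
opening: 0.353
```

>>> drive_tool([
  [-1,0,0.05,0,0,0,0],
  [-1,0,0.04,0,0,0,0],
  [-1,0,0,0,0,0,0],
  [-1,0,0,0,0,0,0],
  [-1,0,0,0,0,0,0],
])

```text
time_s: 20.58
tool_pos: [0.471, 0.2821, 0.0228]
tcp_rot: [0.056, -0.705, 0.705, -0.057]
ft_force: [-5.4, -5.2, 23.9]
opening: 0.353
```

>>> drive_tool([
  [-1,0,-0.03,0,0,0,0],
  [-0.1,0,0,0,0,0,0],
  [-0.1,0,0,0,0,0,0],
  [0.2,0,0,0,0,0,0],
  [0.2,0,0,0,0,0,0],
])

```text
time_s: 21.0
tool_pos: [0.4708, 0.2819, 0.0217]
tcp_rot: [0.056, -0.705, 0.705, -0.056]
ft_force: [-0.5, -0.2, -0.4]
opening: 0.593
```

>>> drive_tool([
  [0.2,0,-0.3,0,0,0,0],
  [0.2,0,-1,0,0,0,0],
  [0.2,0,-1,0,0,0,0],
  [0.2,0,-1,0,0,0,0],
  [0.2,0,-1,0,0,0,0],
])

```text
time_s: 21.42
tool_pos: [0.4704, 0.2819, 0.1528]
tcp_rot: [-0.057, 0.705, -0.705, 0.056]
ft_force: [0.8, -0.5, -0.3]
opening: 0.598
```

Run:
```python
from h import *
go(.452,.132,.16)
b=imaging.grab_frame("scene")[:,:,::-1]
cv2.imwrite("pics/s15.png",cv2.resize(b[170:345,105:280],None,fx=3.4,fy=3.4,interpolation=cv2.INTER_CUBIC))
```

```text
t 21.42 pos [0.4704 0.2819 0.1528] F [ 0.8 -0.5 -0.3] op 0.598
 shift units (aligned axes) [ 1.401 -0.241  4.836]  rot units [0.001 0.003 0.003]
```

View pics/s15.png

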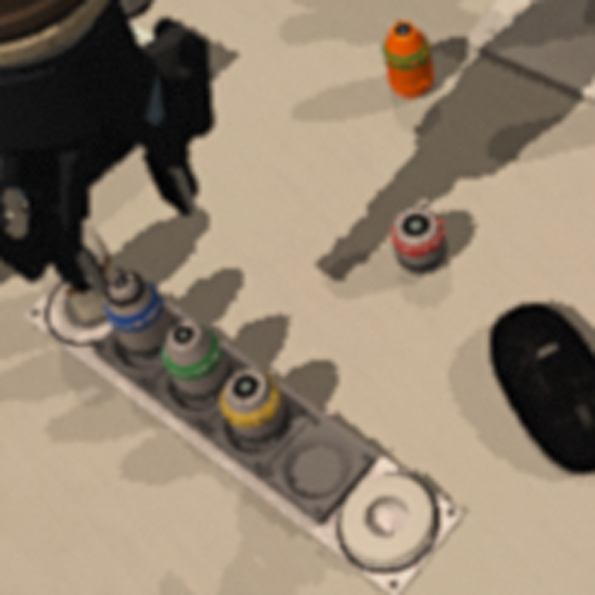

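Green is seated between blue and yellow. Last is red.

>>> drive_tool([
  [0.3,0.3,0,0.6,0,0,0],
  [0.3,0.4,0,1,0,0,0],
  [0.3,0.4,0,1,0,0,0],
  [0.3,0.3,0,1,0,0,0],
  [0.3,0,0,1,0,0,0],
])

```text
time_s: 21.88
tool_pos: [0.4493, 0.1377, 0.1512]
tcp_rot: [0.057, -0.705, 0.705, -0.057]
ft_force: [0.1, -0.7, 0.3]
opening: 0.645
```

>>> drive_tool([
  [0.3,0,0,0.24,0,0,0],
  [0.3,0,0.3,0,0,0,0],
  [0.3,0,0,0,0,0,0],
  [0.3,0,0,0,0,0,0],
  [0.3,0,0,0,0,0,0],
])

```text
time_s: 22.3
tool_pos: [0.4522, 0.1335, 0.1418]
tcp_rot: [-0.057, 0.705, -0.705, 0.057]
ft_force: [-0.0, 0.6, 1.4]
opening: 0.653
```

Run:
```python
from h import *
import pickle
c=imaging.get_calibration("wrist");pickle.dump(c,open("w16.pkl","wb"))
cv2.imwrite("pics/w16.png",imaging.grab_frame("wrist")[:,:,::-1])
go(.452,.132,.008)
```

```text
t 22.35 pos [0.4522 0.1334 0.1419] F [-0.1  0.6  0.9] op 0.652
 shift units (aligned axes) [0.014 4.463 0.044]  rot units [0.005 0.019 0.001]
```

View pics/w16.png

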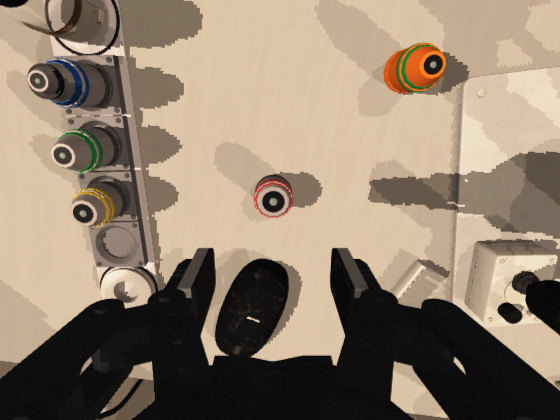

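>>> drive_tool([
  [0.3,0,1,0.03,0,0,0],
  [0.3,0,1,0,0,0,0],
  [0.3,0,1,0,0,0,0],
  [0.3,0,0.8,0,0,0,0],
  [0.3,0,0.4,0,0,0,0],
])

```text
time_s: 22.77
tool_pos: [0.4511, 0.1316, 0.0134]
tcp_rot: [0.058, -0.705, 0.705, -0.056]
ft_force: [0.2, -0.4, 0.3]
opening: 0.645
```

>>> drive_tool([
  [0.3,0,0.25,0,0,0,0],
  [0.3,0,0,0,0,0,0],
  [-1,0,0,0,0,0,0],
  [-1,0,0,0,0,0,0],
  [-1,0,0,0,0,0,0],
])

```text
time_s: 23.18
tool_pos: [0.4533, 0.1317, 0.0096]
tcp_rot: [-0.056, 0.705, -0.705, 0.057]
ft_force: [-0.1, 1.1, 1.7]
opening: 0.354
```

>>> drive_tool([
  [-1,0,0,0,0,0,0],
  [-1,0,0,0,0,0,0],
  [-1,0,0,0,0,0,0],
  [-1,0,0,0,0,0,0],
  [-1,0,0,0,0,0,0],
])

```text
time_s: 23.6
tool_pos: [0.4533, 0.1317, 0.0096]
tcp_rot: [-0.056, 0.705, -0.705, 0.057]
ft_force: [-1.2, 1.9, 7.6]
opening: 0.355
```

>>> drive_tool([
  [-1,0,-0.3,0,0,0,0],
  [-1,0,-0.7,0,0,0,0],
  [-1,0,-1,0,0,0,0],
  [-1,0,-1,0,0,0,0],
  [-1,0,-1,0,0,0,0],
])

```text
time_s: 24.02
tool_pos: [0.452, 0.1307, 0.1304]
tcp_rot: [0.057, -0.705, 0.705, -0.056]
ft_force: [1.1, 0.5, -0.9]
opening: 0.359
```

Run:
```python
from h import *
cv2.imwrite("pics/w17.png",imaging.grab_frame("wrist")[:,:,::-1])
go(.3797,.2669,.13)
```

```text
t 24.07 pos [0.4548 0.1321 0.1356] F [2.1 0.4 2.9] op 0.351
 shift units (aligned axes) [ 1.757  0.186 -4.834]  rot units [ 0.007  0.002 -0.058]
```

View pics/w17.png

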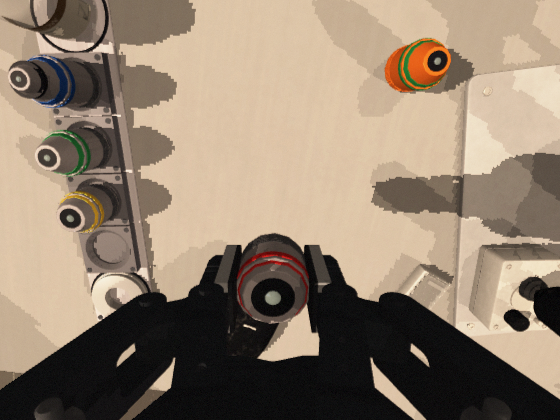

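>>> drive_tool([
  [-1,0.2,0,-0.6,0,0,0],
  [-1,0.4,0,-1,0,0,0],
  [-1,0.4,0,-1,0,0,0],
  [-1,0.4,0,-1,0,0,0],
  [-1,0.3,0,-1,0,0,0],
])

```text
time_s: 24.48
tool_pos: [0.379, 0.2597, 0.1291]
tcp_rot: [0.056, -0.705, 0.705, -0.056]
ft_force: [0.9, -0.6, -0.9]
opening: 0.354
```

>>> drive_tool([
  [-1,0,0,-0.25,0,0,0],
  [-1,0,0.8,0,0,0,0],
  [-1,0,0.8,0,0,0,0],
  [-1,0,0,0,0,0,0],
  [-1,0,0,0,0,0,0],
])

```text
time_s: 24.9
tool_pos: [0.3785, 0.2656, 0.0802]
tcp_rot: [0.057, -0.704, 0.705, -0.056]
ft_force: [-0.2, 0.4, -1.3]
opening: 0.352
```

Run:
```python
from h import *
cv2.imwrite("pics/w18.png",imaging.grab_frame("wrist")[:,:,::-1])
go(.3799,.267,.0166)
b=imaging.grab_frame("scene")[:,:,::-1]
cv2.imwrite("pics/s18.png",cv2.resize(b[170:345,105:280],None,fx=3.4,fy=3.4,interpolation=cv2.INTER_CUBIC))
```

```text
t 24.95 pos [0.3792 0.2663 0.0811] F [ 0.8 -0.1 -1.3] op 0.352
 shift units (aligned axes) [-0.028  2.149 -0.02 ]  rot units [-0.003 -0.002  0.004]
```

View pics/s18.png

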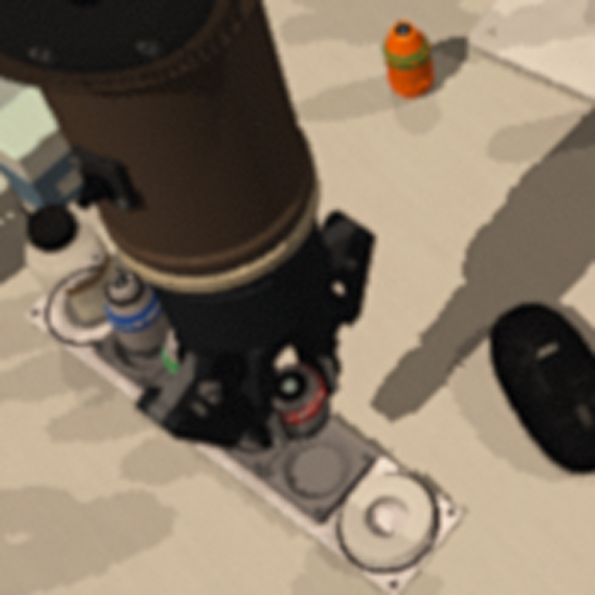

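>>> drive_tool([
  [-1,-0.02,0.5,-0.02,0,0,0],
  [-1,0,0.6,0,0,0,0],
  [-1,0,0.5,0,0,0,0],
  [-1,0,0.2,0,0,0,0],
  [-1,0,0.05,0,0,0,0],
])

```text
time_s: 25.42
tool_pos: [0.3798, 0.267, 0.025]
tcp_rot: [0.056, -0.705, 0.705, -0.056]
ft_force: [0.2, 1.0, -1.5]
opening: 0.354
```

>>> drive_tool([
  [-1,0,0.05,0,0,0,0],
  [-1,0,0.05,0,0,0,0],
  [-1,0,0.05,0,0,0,0],
  [-1,0,0,0,0,0,0],
  [-1,0,0,0,0,0,0],
])

```text
time_s: 25.83
tool_pos: [0.3798, 0.2673, 0.0207]
tcp_rot: [-0.056, 0.705, -0.705, 0.057]
ft_force: [-0.8, 0.7, -1.9]
opening: 0.352
```

>>> drive_tool([
  [-1,0,0.07,0,0,0,0],
  [-1,0,0.06,0,0,0,0],
  [-1,0,0,0,0,0,0],
  [-1,0,0,0,0,0,0],
  [-1,0,0,0,0,0,0],
])

```text
time_s: 26.25
tool_pos: [0.3797, 0.2673, 0.0166]
tcp_rot: [-0.056, 0.705, -0.705, 0.057]
ft_force: [0.3, -0.7, 2.9]
opening: 0.353
```

>>> drive_tool([
  [-0.1,0,0,0,0,0,0],
  [-0.1,0,0,0,0,0,0],
  [0.2,0,0,0,0,0,0],
  [0.2,0,0,0,0,0,0],
  [0.2,0,0,0,0,0,0],
])

```text
time_s: 26.67
tool_pos: [0.3795, 0.2672, 0.0164]
tcp_rot: [0.056, -0.705, 0.705, -0.056]
ft_force: [0.3, -0.2, 0.1]
opening: 0.598
```

>>> drive_tool([
  [0.2,0,-0.3,0,0,0,0],
  [0.2,0,-1,0,0,0,0],
  [0.2,0,-1,0,0,0,0],
  [0.2,0,-1,0,0,0,0],
  [0.2,0,-1,0,0,0,0],
])

```text
time_s: 27.08
tool_pos: [0.379, 0.2672, 0.1475]
tcp_rot: [-0.057, 0.705, -0.705, 0.056]
ft_force: [1.8, -0.5, 0.4]
opening: 0.604
```

>>> drive_tool([
  [0.2,0,-1,0.5,0,0,0],
  [0.2,0,-0.5,1,0,0,0],
  [0.2,0,0,1,0,0,0],
  [0.2,0,0,1,0,0,0],
  [0.2,0,0,1,0,0,0],
])

```text
time_s: 27.5
tool_pos: [0.401, 0.1328, 0.1916]
tcp_rot: [-0.056, 0.705, -0.705, 0.057]
ft_force: [1.5, 0.3, -0.7]
opening: 0.599
```

>>> drive_tool([
  [0.2,0,0,1,0,0,0],
  [0.2,0,0,1,0,0,0],
  [0.2,0,0,0.5,0,0,0],
  [0.2,0,0,0,0,0,0],
  [0.2,0,0,0,0,0,0],
])

```text
time_s: 27.92
tool_pos: [0.4129, 0.0594, 0.191]
tcp_rot: [-0.056, 0.705, -0.705, 0.056]
ft_force: [-0.6, 0.1, 0.3]
opening: 0.6
```

Run:
```python
from h import *
b=imaging.grab_frame("scene")[:,:,::-1]
cv2.imwrite("pics/s19.png",cv2.resize(b[170:345,105:280],None,fx=3.4,fy=3.4,interpolation=cv2.INTER_CUBIC))
b=imaging.grab_frame("top")[:,:,::-1]
cv2.imwrite("pics/t19.png",cv2.resize(b[135:275,135:285],None,fx=4,fy=4,interpolation=cv2.INTER_CUBIC))
go(0.4,0.1,.2)
```

```text
t 28.02 pos [0.4128 0.0609 0.1909] F [0.4 0.3 0.4] op 0.599
 shift units (aligned axes) [ 0.214 -0.304 -1.354]  rot units [ 0.004  0.01  -0.004]
```

View pics/s19.png

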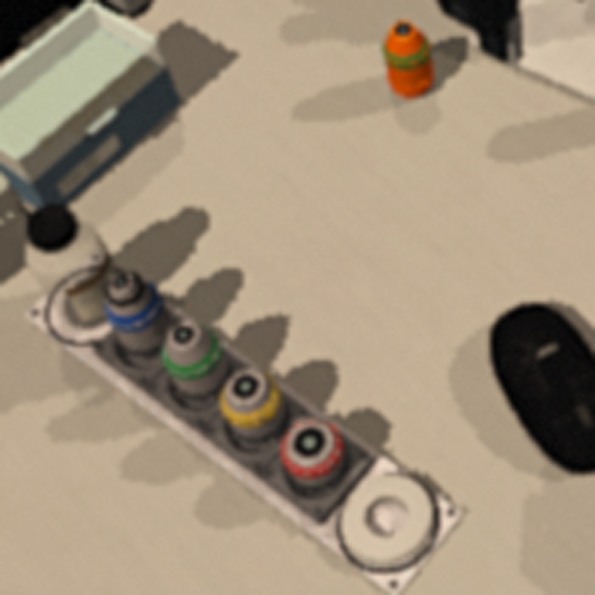

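View pics/t19.png

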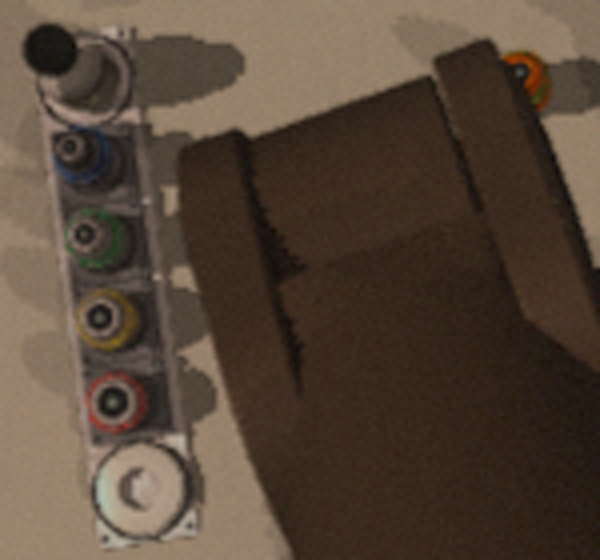

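Blue, green, yellow and red stand in order from the bottle to the ring, and both of those look unmoved. I'll check the tip positions as if each objective is seated.

Run:
```python
from h import *
h=dict(b=.075,g=.065,y=.055,r=.045)
for n,p,q in(("b",(70,148),(124,286)),("g",(85,234),(183,335)),("y",(101,318),(247,386)),("r",(113,402),(310,441))):
    a=proj_z("top",cr(p,4,135,135),h[n])-W[n];b=proj_z("scene",cr(q,3.4,105,170),h[n])-W[n]
    print(n,(a*1e3).round(1),(b*1e3).round(1))
for p in((141,489),): print(proj_z("top",cr(p,4,135,135),.012))
```

```text
b [-0.8  0. ] [-2.4  0.7]
g [-1.1 -0.3] [-0.1  0.4]
y [-0.9 -1.4] [ 0.2 -1. ]
r [-1.2 -0.3] [ 0.2 -0.5]
[0.32989944 0.25653954]
```

```bash
python3 -c "
from cell import robot
print(robot.close_job())"
```

```text
the job is handed in; nothing more can be done
None
```

All four objectives are back in the rack in order of length: blue beside the oil bottle, then green, yellow, and red beside the pale ring. I handed the job in at about 28 s of the 104 s allowed; the hand-in gives no verdict.

- **Depth:** Each objective met its well floor at the height its pick-up predicted, 7 mm above where it was gripped. Contact force was 3–24 N, highest for green, and each was released only once it was home.
- **Position:** In the last scene and top pictures, the lens tips lie within about 2.5 mm of their seats' centres. The two views disagree by at most about 1.6 mm, which is within the calibration error. All four look upright.
- **Bottle and ring:** Both appear at the same pixels as at the start, and the orange decoy was not touched.

No check failed. The gripper ended open and clear of everything.

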